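Put a lens blocker to rest: park its arm and flip its covers shut

ROBOT

A 6-joint arm with a two-finger parallel gripper is mounted at the origin on a cart in front of the work surface, level with it; the furniture and walls round the work are solid. World frame = base frame: x ahead of the robot, y to its left, z up, the work surface at z = 0. Lengths are in m, angles in rad, forces in N, time in s.
With the tool pointing down it reaches from about 0.25 to 0.725 m from the base axis. Payload 9.7 kg.
Tool frame: the origin (TCP) lies at the centre of the arm's flange, where the gripper is bolted on; the fingertips stand 173 mm ahead of it and the grasp point (between the pads) lies 155 mm ahead of it; z points along the fingers, y is the direction in which the jaws open and shut (so a half turn about z gives the same grasp; the last joint's range is limited). The gripper opens to 85 mm and grips with 20 to 120 N. Pads are 22 mm wide; open, the fingers measure 114 mm over their backs; the gripper's body (76 mm by 85 mm) begins 54 mm behind the grasp point. The pads swing forward as they close: fully open they stand 13 mm farther back than shut.
Start: joints at [1.337, 0.087, 0.176, 1.66, 0, 1.571], TCP at [0.127, 0.535, 0.405] pointing down, gripper open.
Joint ranges: [-3.13, 3.13], [-0.85, 1.81], [-1.15, 1.24], [-2.2, 2.28], [-1.44, 1.52], [-3.14, 3.14]. Speed limits (rad/s): [2.22, 2.22, 2.57, 3.14, 3.14, 3.14].

INTERFACE

Orientations are given as a unit quaternion [x, y, z, w].
In Python, from workcell import sensors, eyes, ctrl gives the robot as it stands. The module is installed in compiled form; this text tells all that it offers.
- The arm moves only by the shell command python3 -m inch 'ROWS' [OPENING] [FORCE]. ROWS is JSON, a list of rows, each a list of 2 entries, a list of its own where there are three numbers: the shift along the tool's x, y, z scaled (see below), then the turn, a rotation vector about the tool's x, y, z scaled (see below). A call has 1 to 10 rows; each row shifts and turns the pose as measured when the row begins, along the tool's axes as they then stand; what a row does not reach is not made up. The controller multiplies each number of a shift by 50 cm and each number of a turn by pi/4 rad. A row lasts 1/12 s, in which the tool goes at most 41.7 mm and 7.16 degrees, less where a joint would pass 70% of its speed; a pose out of reach is approached as far as the arm can. A call with a number of a shift or a turn outside -1 to 1 is refused whole. A call with a gripper value outside its range is refused whole. OPENING is the closure in counts, from 0 (fully open) to 255 (shut), set as the call begins (- or left out, the last holds). The fingers move at their own pace and stop on an object; FORCE is the grip in N (left out, the last holds). Time passes only in rows, so rows that do not move let the fingers close. It gives the time, the measured TCP pose, the force and the opening at its end, in the units of the state.
- sensors.read_state(): the state, without advancing time (a new reading comes with each control period).
- eyes.capture(name): name is "side" or "top"; returns the picture (480x640x3 uint8, red, green, blue); there is no depth.
- eyes.camera_model(name): a dict with "K" (3x3 intrinsics, pixels), "R" (3x3) and "t" (3): a world point X has camera coordinates R X + t. Camera axes: x right, y down, z forward; pixel columns grow to the right and rows downward; lengths in m; the calibration is good to about 2 mm. A picture is of the moment at which its call begins. camera_model takes no time and is no camera call.
- ctrl.finish_job(): hands the job in, once; it reports no verdict.
The state is a dict: "t": time; "q": joint angles; "joint_vel": joint speeds; "effort": joint torques, N m; "ee_pos": TCP position; "eef_rot": TCP orientation; "contact_force": force on the tool from outside, world axes, zero at the start; "torque": the same for the moment, N m; "opening": finger opening in m.
Only numpy, scipy, OpenCV 4.12 (cv2) and the standard library are available. Lean on these libraries where they do the work, as an engineer would, in place of code of your own. Each camera call takes 0.05 s, during which the arm holds its last target.

TASK

Blocking is finished, so close up the white lens blocker against grinding dust. With a fingertip, push its swing arm back to the left until it stops at its parked position, and flip both smoked-clear pod covers over and down until they are fully shut. Push gently, without squeezing or forcing anything, and leave the lenses, bottle, jar and blocks standing where they are.

Things in the scene. Friction and masses are not known exactly. Their poses are not given: they have to be found in the camera images.
- lens_blocker: white lens blocker fixed on the worktop. Origin: on the worktop under its middle; x axis points from its front (robot side) to its back, y to its left as the robot sees it, z up. Base x -113 to 121, y -116 to 68 mm, deck 78 mm high. Press column 48 mm thick at x 61, y -24, 304 mm tall; 7 mm post of the swing arm at x 41, y 20, 190 mm tall; 6 mm pin at x 26, y 4, 114 mm tall.
- lens_blocker_pod_cover_l (a joint): the left smoked-clear cover's hinge angle: 0 = fully shut (panel level, front lip down over the well), 1.48 = standing upright. Stiff hinge (friction 0.02 N m): it stays where it is left and does not fall shut. A standing cover binds if only its lip is pressed straight down; push the back of its panel forward and follow it round.
- lens_blocker_pod_cover_r (a joint): the right smoked-clear cover's hinge angle: 0 = fully shut (panel level, front lip down over the well), 1.48 = standing upright. Stiff hinge (friction 0.02 N m): it stays where it is left and does not fall shut. A standing cover binds if only its lip is pressed straight down; push the back of its panel forward and follow it round.
- lens_blocker_arm (a joint): the swing arm's angle about its vertical post: 0 = parked, pointing to the machine's left (+y of the machine) against its stop; 1.40 = swung out to the front over the left pod cover. Turns in the level plane, counter-clockwise from above as the value grows. Friction 0.05 N m plus light damping: it stays where it is left.
- left_cover_hinge (a point): middle of the left cover's hinge line, 70 mm above the worktop, parallel to the machine's y axis. The cover is a bent smoked-clear sheet, 2 mm thick, 51 mm wide, grey along its edges: a flat panel 57 mm long from the hinge to its front edge, then a lip 40 mm long bent square to it (down when shut, pointing to the machine's front when the cover stands up).
- left_cover_front_edge (a point): outer corner where the left cover's panel meets its lip, middle of its width, on the cover's outer (upper when shut) face; 57 mm from the hinge. Moves with the cover; 71 mm above the worktop when shut.
- right_cover_hinge (a point): middle of the right cover's hinge line, 70 mm above the worktop; the right cover is the same as the left one.
- right_cover_front_edge (a point): outer corner where the right cover's panel meets its lip, as on the left cover.
- swing_arm_pivot (a point): centre of the swing arm's post, at the height of the arm (167 mm above the worktop).
- swing_arm_end (a point): on the swing arm's paddle, 90 mm from the post, mid-thickness (the arm is a flat plate 6 mm thick, 164 to 170 mm above the worktop, 112 mm long in all). The paddle is about 40 mm wide: its side edges lie about 20 mm to either side of this point.
- finishing_block_a: blue spool-shaped plastic lens block, 25 mm wide and 23 mm tall, standing in front of the machine. To be left where it stands; origin at the centre of its underside.
- finishing_block_b: second blue spool-shaped lens block, same size, standing in front of the machine. To be left where it stands; origin at the centre of its underside.
- drop_bottle: white dropper bottle with a pointed red cap, 32 mm wide, 82 mm tall, standing in front of the machine between its two pod wells. To be left where it stands; origin at the centre of its underside.
- screw_jar: round jar with a black lid, 47 mm wide, 40 mm tall, standing left of the machine. To be left where it stands; origin at the centre of its underside.
- lens_clear: clear round lens blank, 67 mm wide, 12 mm thick, lying on the worktop right of the machine's front. To be left where it stands; origin at the centre of its underside.
- lens_tinted: brownish round lens blank, 67 mm wide, 12 mm thick, lying on the worktop near the clear one. To be left where it stands; origin at the centre of its underside.

How it is judged:
At the end, for the whole second after the job is handed in: the swing arm is within 0.12 rad (7 degrees) of its parked stop, both covers are within 0.09 rad (5 mm at the front edge) of fully shut, and every loose thing is within 30 mm of where it stood (value of joint lens_blocker_arm below 0.12 rad and value of joint each of lens_blocker_pod_cover_l, lens_blocker_pod_cover_r below 0.09 rad and distance of each of finishing_block_a, finishing_block_b, drop_bottle, screw_jar, lens_clear, lens_tinted from where it was at the start of the episode below 0.03 m); the robot touches nothing.
It fails at once if a loose bystander was pushed aside, knocked over, lifted or carried (distance of any of finishing_block_a, finishing_block_b, drop_bottle, screw_jar, lens_clear, lens_tinted from where it was at the start of the episode above 0.03 m or angle between any of finishing_block_a, finishing_block_b, drop_bottle, screw_jar, lens_clear, lens_tinted's own z axis and vertical above 0.5 rad).
It fails at once if a cover or the swing arm was squeezed or forced (over 60 N) (contact force between the fingers and lens_blocker_pod_cover_l above 60 N or contact force between the fingers and lens_blocker_pod_cover_r above 60 N or contact force between the fingers and lens_blocker_arm above 60 N).
It also fails if it takes over 61 s, if anything falls off the work surface, if the arm or the gripper's body presses on something with over 40 N, if the wrist force passes 120 N, or if a joint passes its speed limit or range.

## Working session

There is one attempt and no reset: what is moved stays moved. The work goes in short steps, Python scripts to look and compute and a shell command to move; the robot and the scene stay as the last step left them, time stands still between calls to the robot, and variables do not carry over. Pictures are saved under pics/ and viewed, and the job is handed in when it is done.

```bash
mkdir -p pics; python3 - <<'E'
from workcell import sensors, eyes, ctrl
import cv2
s=sensors.read_state(); print(s)
for n in("side","top"):
    im=eyes.capture(n); cv2.imwrite(f"pics/{n}0.png",im[:,:,::-1])
    m=eyes.camera_model(n); print(n,m, -m["R"].T@m["t"])
E
```

```text
{'t': 0.0, 'q': array([1.33700608e+00, 8.74222662e-02, 1.75136614e-01, 1.65977265e+00,
       9.65996261e-06, 1.57080127e+00]), 'joint_vel': array([ 3.80628814e-04, -7.60663042e-04,  1.03560399e-03,  5.59633719e-04,
       -5.39676652e-05,  1.04419713e-03]), 'effort': array([ 4.53139164e-04, -5.20392752e+01,  4.64799607e+01,  1.65140675e-02,
        9.27703627e-05, -1.26964178e-06]), 'ee_pos': array([0.1274153 , 0.53503715, 0.40400498]), 'eef_rot': array([ 1.16631521e-01,  9.93175055e-01, -6.26116902e-04, -7.83868129e-05]), 'contact_force': array([-0.55850078,  0.65862955,  0.56361535]), 'torque': array([-0.07688992, -0.0086686 , -0.01512833]), 'opening': 0.08569081864306037}
side {'K': array([[525.55373179,   0.        , 312.60187371],
       [  0.        , 525.55373179, 244.95820805],
       [  0.        ,   0.        ,   1.        ]]), 'R': array([[ 0.99985442,  0.00586741, -0.01602248],
       [-0.00980849, -0.57072766, -0.82108083],
       [-0.01396209,  0.82111845, -0.57058702]]), 't': array([-0.51944145,  0.08005209,  1.21246609])} [ 0.53707958 -0.94684256  0.74922391]
top {'K': array([[562.57792961,   0.        , 328.19920689],
       [  0.        , 562.57792961, 240.60861456],
       [  0.        ,   0.        ,   1.        ]]), 'R': array([[-0.02575159, -0.99965529,  0.0051135 ],
       [-0.99573888,  0.02519694, -0.08870854],
       [ 0.08854911, -0.0073761 , -0.9960445 ]]), 't': array([-0.03753191,  0.5125698 ,  1.17847292])} [ 0.40506644 -0.04174163  1.21947271]
```

View pics/side0.png

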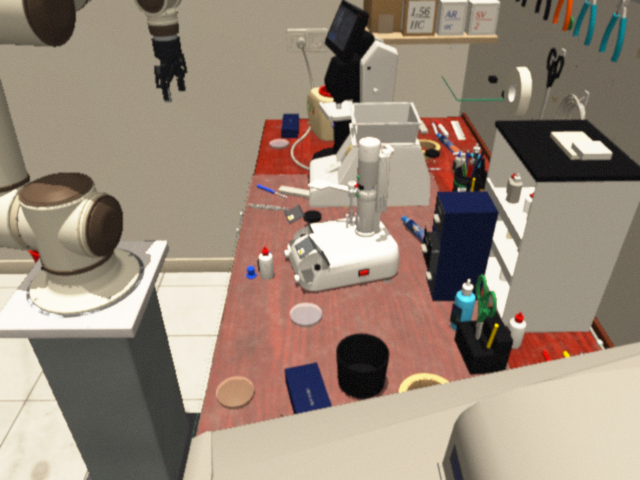

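View pics/top0.png

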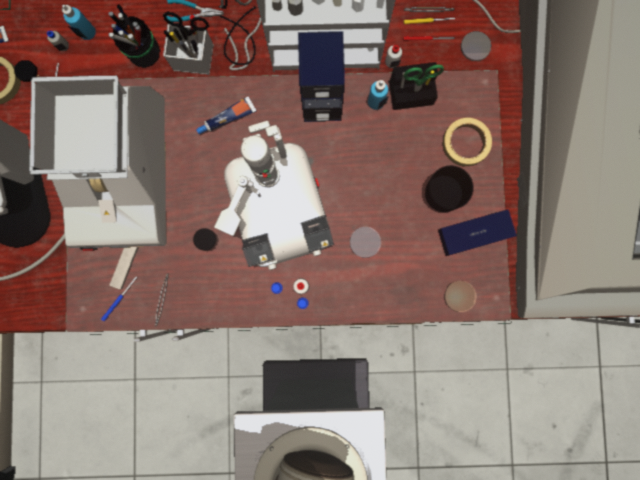

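The top view shows the blocker at about (275,200), yawed. The swing arm's paddle is at about (228,218) and the covers are at (258,248) and (316,235). I'll zoom in.

```bash
python3 - <<'E'
import cv2
a=cv2.imread("pics/top0.png")[110:320,180:390]; cv2.imwrite("pics/topz.png",cv2.resize(a,(798,600) if 0 else (600,600),interpolation=cv2.INTER_CUBIC))
a=cv2.imread("pics/side0.png")[125:305,225:415]; cv2.imwrite("pics/sidez.png",cv2.resize(a,(633,600),interpolation=cv2.INTER_CUBIC))
E
```

```text
(no output)
```

View pics/topz.png

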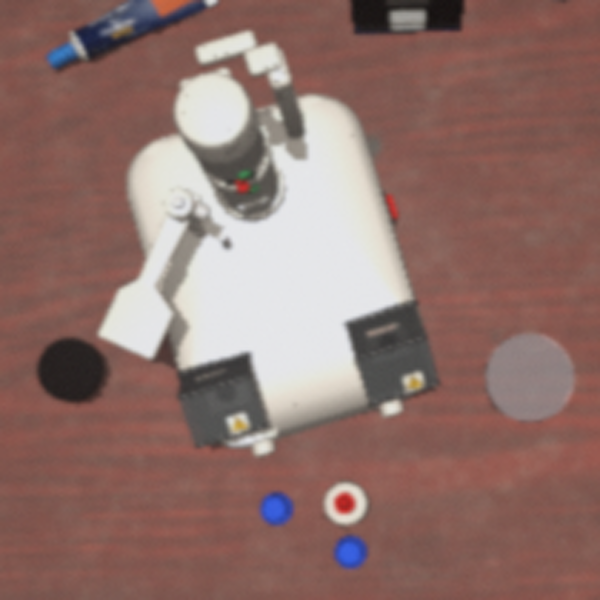

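View pics/sidez.png

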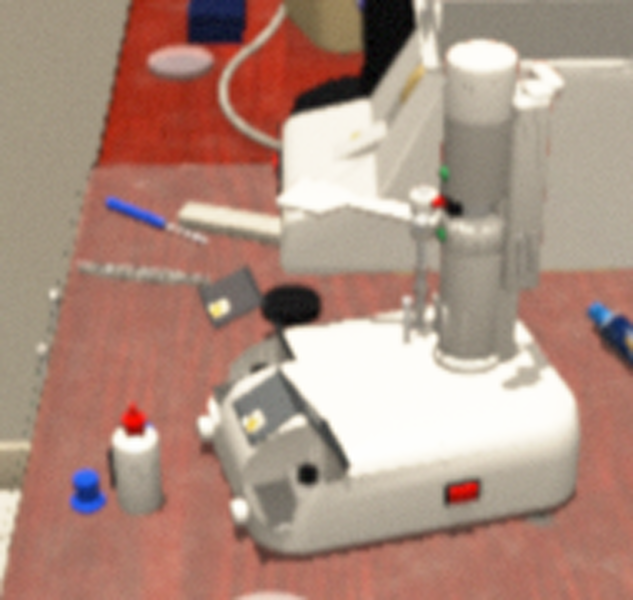

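```bash
cat > h.py <<'E'
import numpy as np
from workcell import sensors, eyes, ctrl
M={n:eyes.camera_model(n) for n in("side","top")}
def ray(n,p):
    m=M[n]; d=m["R"].T@np.linalg.inv(m["K"])@np.array([p[0],p[1],1.]); return -m["R"].T@m["t"],d/np.linalg.norm(d)
def onz(n,p,z):
    c,d=ray(n,p); return c+d*(z-c[2])/d[2]
def proj(n,X):
    m=M[n]; u=m["K"]@(m["R"]@np.asarray(X,float)+m["t"]); return u[:2]/u[2]
def tri(a,b):
    c1,d1=ray("top",a);c2,d2=ray("side",b)
    A=np.c_[d1,-d2]; s=np.linalg.lstsq(A,c2-c1,rcond=None)[0]
    p,q=c1+s[0]*d1,c2+s[1]*d2; return (p+q)/2,np.linalg.norm(p-q)
def zt(x,y): return (180+x*.35,110+y*.35)
def zs(x,y): return (225+x*.3,125+y*.3)
E
python3 - <<'E'
from h import *
np.set_printoptions(precision=4,suppress=True)
post=onz("top",zt(180,200),.19); col=onz("top",zt(213,108),.304); pin=onz("top",zt(226,243),.114)
print("post",post,"col",col,"pin",pin)
L=np.array([[41,20],[61,-24],[26,4]])/1000.; W=np.array([post[:2],col[:2],pin[:2]])
l=L-L.mean(0); w=W-W.mean(0)
yaw=np.arctan2((l[:,0]*w[:,1]-l[:,1]*w[:,0]).sum(),(l*w).sum()); 
print("yaw kabsch",np.degrees(yaw))
a=onz("top",zt(372,150),.07);b=onz("top",zt(412,300),.07); d=a-b; print("yaw edge",np.degrees(np.arctan2(d[1],d[0])))
a=onz("top",zt(275,432),.07);b=onz("top",zt(385,405),.07); d=a-b; print("yaw front",np.degrees(np.arctan2(d[1],d[0]))-90)
for y in (yaw,np.radians(16)):
    R=np.array([[np.cos(y),-np.sin(y)],[np.sin(y),np.cos(y)]])
    o=W.mean(0)-R@L.mean(0); print(np.degrees(y),o,(W-(L@R.T+o))*1000)
    for nm,p,z in[("padd tl",(125,285),.17),("padd l",(100,333),.17),("padd r",(152,358),.17),("tr",(172,310),.17),("Lc bl",(180,370),.127),("Lc br",(250,355),.127),("Lc fl",(195,445),.127),("Lc fr",(270,430),.127),("Lc fr",(270,430),.07),("stick L",(238,425),.127),("Rbl",(347,322),.127),("Rbr",(412,303),.127),("Rfl",(370,402),.127),("Rfr",(437,385),.127)]:
        X=onz("top",zt(*p),z); print(nm,X[:2],"loc",(X[:2]-o)@R*1000, "side px zoom",[(proj("side",X)-[225,125])/.3])
    print("stickers tri",tri(zt(238,424),zs(222,307)),tri(zt(414,382),zs(254,424)))
E
```

```text
post [0.6133 0.1056 0.19  ] col [0.6439 0.0695 0.304 ] pin [0.5976 0.0849 0.114 ]
yaw kabsch 16.61068017562195
yaw edge 13.377907964370108
yaw front 12.371766344371437
16.61068017562195 [0.5774 0.0745] [[ 2.3687  0.2404]
 [ 1.1746  0.5862]
 [-3.5432 -0.8266]]
padd tl [0.5616 0.1453] loc [ 5.0898 72.4111] side px zoom [array([349.3641, 188.5777])]
padd l [0.5302 0.162 ] loc [-20.2065  97.3661] side px zoom [array([304.5691, 177.9792])]
padd r [0.5128 0.1281] loc [-46.5238  69.8311] side px zoom [array([279.5273, 201.1169])]
tr [0.5442 0.1146] loc [-20.3134  47.9532] side px zoom [array([325.0078, 209.9733])]
Lc bl [0.5086 0.1161] loc [-54.0712  59.5339] side px zoom [array([274.4424, 263.7073])]
Lc br [0.5176 0.0682] loc [-59.0571  11.0747] side px zoom [array([286.8176, 299.3152])]
Lc fl [0.4571 0.1065] loc [-106.0608   65.0818] side px zoom [array([200.5202, 271.4528])]
Lc fr [0.466  0.0554] loc [-112.1348   13.5966] side px zoom [array([210.0294, 310.0528])]
Lc fr [0.4692 0.0605] loc [-107.6363   17.5463] side px zoom [array([218.4436, 375.9881])]
stick L [0.47   0.0771] loc [-102.
[... 1362 characters left out ...]
)]
Lc fr [0.4692 0.0605] loc [-107.8148   15.9434] side px zoom [array([218.4436, 375.9881])]
stick L [0.47   0.0771] loc [-102.4907   31.6994] side px zoom [array([217.2222, 293.2124])]
Rbl [0.5386 0.0015] loc [-57.3478 -59.8909] side px zoom [array([318.4253, 352.9123])]
Rbr [ 0.5506 -0.0432] loc [ -58.1738 -106.2419] side px zoom [array([338.0307, 391.967 ])]
Rfl [ 0.4834 -0.0129] loc [-114.4434  -58.579 ] side px zoom [array([232.3569, 366.1861])]
Rfr [ 0.4939 -0.0589] loc [-117.0519 -105.6158] side px zoom [array([246.7258, 407.1822])]
stickers tri (array([0.4721, 0.0785, 0.115 ]), np.float64(0.0013482937777491383)) (array([ 0.4978, -0.0433,  0.1031]), np.float64(0.0009911350962920021))
```

```bash
python3 - <<'E'
import cv2, numpy as np
a=cv2.imread("pics/top0.png")[210:275,235:340]; a=cv2.resize(a,(790,489),interpolation=cv2.INTER_CUBIC)
cv2.imwrite("pics/topz2.png",cv2.convertScaleAbs(a,alpha=1.6,beta=20))
a=cv2.imread("pics/side0.png")[195:280,275:345]; cv2.imwrite("pics/sidez2.png",cv2.convertScaleAbs(cv2.resize(a,(490,595),interpolation=cv2.INTER_CUBIC),alpha=1.4,beta=10))
E
```

```text
(no output)
```

View pics/topz2.png

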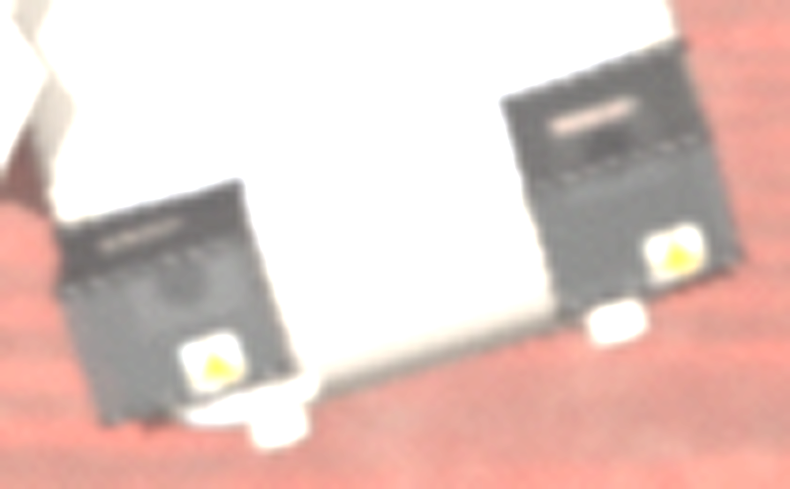

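View pics/sidez2.png

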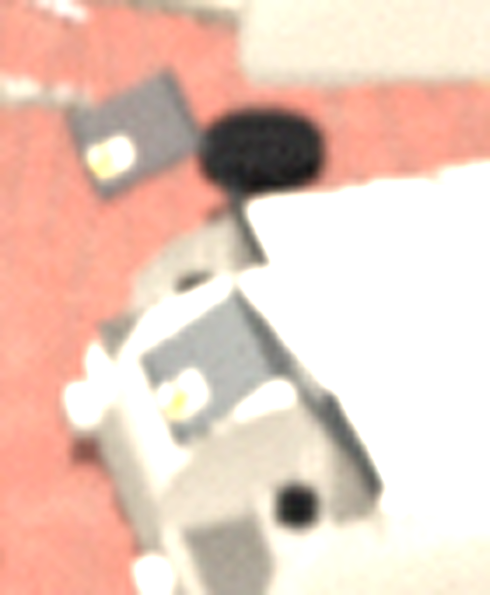

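```bash
python3 - <<'E'
from h import *
np.set_printoptions(precision=4,suppress=True)
T=lambda x,y:(235+x/7.524,210+y/7.524)
S=lambda x,y:(275+x/7,195+y/7)
y=np.radians(15); R=np.array([[np.cos(y),-np.sin(y)],[np.sin(y),np.cos(y)]]); o=np.array([.577,.075])
P={}
for n,a,b in [("L bl",(60,290),(165,68)),("L br",(252,236),(200,140)),("L fl",(105,425),(70,115)),("L fr",(297,370),(105,198)),
 ("R bl",(535,185),(237,290)),("R br",(710,135),(285,370)),("R fl",(560,318),(142,355)),("R fr",(742,262),(178,440))]:
    X,e=tri(T(*a),S(*b)); P[n]=X; print(n,X,"err",e,"loc",(X[:2]-o)@R)
for c in "LR":
    b=(P[c+" bl"]+P[c+" br"])/2; f=(P[c+" fl"]+P[c+" fr"])/2
    w=P[c+" bl"]-P[c+" br"]+P[c+" fl"]-P[c+" fr"]
    print(c,"len",np.linalg.norm(b-f),"w",np.linalg.norm(w)/2,"yaw",np.degrees(np.arctan2(w[1],w[0]))-90,"tilt",np.arctan2(b[2]-f[2],np.linalg.norm((b-f)[:2])),b,f)
for n,a in [("L hinge l",(60,222)),("L hinge r",(240,183)),("Rhl",(503,98)),("Rhr",(685,42))]:
    X=onz("top",T(*a),.07); print(n,X,(X[:2]-o)@R)
for n,s in [("block",(0,0))]: pass
import cv2
im=cv2.imread("pics/top0.png"); 
for n,p,z in[("bottle",(345,503),.08),("b1",(277,508),.023),("b2",(351,552),.023),("jar",(72,370),.04)]: print(n,onz("top",zt(*p),z))
E
```

```text
L bl [0.4895 0.1164 0.1257] err 0.002987937072390003 loc [-0.0738  0.0626]
L br [0.5022 0.0662 0.1281] err 0.002780225593960129 loc [-0.0746  0.0109]
L fl [0.4562 0.107  0.1132] err 0.00020042955218406026 loc [-0.1084  0.0622]
L fr [0.4697 0.0568 0.1121] err 0.000366127491466566 loc [-0.1084  0.0102]
R bl [ 0.5146 -0.0069  0.1187] err 0.0025174163869224136 loc [-0.0814 -0.063 ]
R br [ 0.528  -0.0528  0.1205] err 0.0005436467518905362 loc [-0.0804 -0.1107]
R fl [ 0.483  -0.0119  0.0979] err 0.001236867837318702 loc [-0.1133 -0.0596]
R fr [ 0.4959 -0.0606  0.1008] err 0.0002447776359184811 loc [-0.1134 -0.11  ]
L len 0.03704748235667036 w 0.05183728877137981 yaw 14.586600586149828 tilt 0.394958927518847 [0.4958 0.0913 0.1269] [0.463  0.0819 0.1126]
R len 0.038280289385150386 w 0.04914432141164252 yaw 15.524149354100501 tilt 0.5572280973147098 [ 0.5213 -0.0298  0.1196] [ 0.4894 -0.0362  0.0994]
L hinge l [0.5139 0.1244 0.07  ] [-0.0481  0.064 ]
L hinge r [0.5234 0.0752 0.07  ] [-0.0517  0.014 ]
Rhl [0.5449 0.003  0.07  ] [-0.0496 -0.0613]
Rhr [ 0.5591 -0.0471  0.07  ] [-0.0489 -0.1133]
bottle [0.4157 0.0076 0.08  ]
b1 [0.4138 0.0605 0.023 ]
b2 [0.38   0.0064 0.023 ]
jar [0.5188 0.208  0.04  ]
```

Everything checks out: both lips measure about 37–38 mm long and 49–52 mm wide, and the machine yaw is about 15°. That gives left cover ≈1.17 rad, right ≈1.03 rad and swing arm ≈0.9 rad. First move: shut the fingers and align the tool with the machine.

```bash
cat >> h.py <<'E'
from scipy.spatial.transform import Rotation as Ro
YAW=np.radians(15); O=np.array([.577,.075])
def loc2w(x,y): # mm
    c,s=np.cos(YAW),np.sin(YAW); return O+np.array([c*x-s*y,s*x+c*y])/1000
def goto(*tips): # world tip targets, print per-segment tool units
    s=sensors.read_state(); R=Ro.from_quat(s["eef_rot"]).as_matrix(); p=s["ee_pos"]+R[:,2]*.173
    print("t",s["t"],"tip",p.round(4),"q",s["q"].round(2),"F",s["contact_force"].round(1))
    print("tool x ang",np.degrees(np.arctan2(R[1,0],R[0,0])).round(1),"z",R[:,2].round(3))
    for t in tips:
        d=R.T@(np.array(t)-p)/.5; n=int(np.ceil(np.linalg.norm(d)/.08)); print("->",np.round(t,4),"total",d.round(4),"rows",n,"each",(d/max(n,1)).round(4)); p=np.array(t)
E
python3 -m inch '[[[0,0,0],[0,0,-0.158]],[[0,0,0],[0,0,-0.158]],[[0,0,0],[0,0,-0.158]],[[0,0,0],[0,0,-0.158]],[[0,0,0],[0,0,0]]]' 255 20
python3 -c "
from h import *
goto((.511,.095,.232),(.511,.095,.15))"
```

```text
t: 0.52
ee_pos: [0.1274, 0.535, 0.4019]
eef_rot: [-0.137, 0.991, -0.002, -0.001]
contact_force: [0.3, -0.5, -0.2]
opening: 0.0259
t 0.5167 tip [0.1272 0.5342 0.2289] q [1.34 0.09 0.17 1.66 0.   1.06] F [ 0.3 -0.5 -0.2]
tool x ang -164.3 z [-0.001 -0.005 -1.   ]
-> [0.511 0.095 0.232] total [-0.5009 -1.0534 -0.0027] rows 15 each [-0.0334 -0.0702 -0.0002]
-> [0.511 0.095 0.15 ] total [-0.0004  0.0008  0.164 ] rows 3 each [-0.0001  0.0003  0.0547]
```

```bash

python3 -m inch '[[[-0.033,-0.070,-0.001],[0,0,0]],[[-0.033,-0.070,-0.001],[0,0,0]],[[-0.033,-0.070,-0.001],[0,0,0]],[[-0.033,-0.070,-0.001],[0,0,0]],[[-0.033,-0.070,-0.001],[0,0,0]],[[-0.033,-0.070,-0.001],[0,0,0]],[[-0.033,-0.070,-0.001],[0,0,0]],[[-0.033,-0.070,-0.001],[0,0,0]],[[-0.033,-0.070,-0.001],[0,0,0]],[[-0.033,-0.070,-0.001],[0,0,0]]]'
python3 -c "
from h import *
goto((.511,.095,.232),(.511,.095,.15))"
```

```text
t: 1.35
ee_pos: [0.3807, 0.2308, 0.4039]
eef_rot: [-0.121, 0.993, -0.004, -0.002]
contact_force: [1.3, 0.9, 0.4]
opening: 0.0001
t 1.35 tip [0.38   0.2292 0.2309] q [ 0.55 -0.16 -0.06  1.67 -0.01  0.3 ] F [1.3 0.9 0.4]
tool x ang -166.1 z [-0.004 -0.009 -1.   ]
-> [0.511 0.095 0.232] total [-0.1899 -0.3234 -0.0008] rows 5 each [-0.038  -0.0647 -0.0002]
-> [0.511 0.095 0.15 ] total [-0.001   0.0013  0.164 ] rows 3 each [-0.0003  0.0004  0.0547]
```

```bash

python3 -m inch '[[[-0.038,-0.066,-0.001],[0,0,0]],[[-0.038,-0.066,-0.001],[0,0,0]],[[-0.038,-0.066,-0.001],[0,0,0]],[[-0.038,-0.066,-0.001],[0,0,-0.02]],[[-0.038,-0.066,-0.001],[0,0,-0.02]],[[0,0,0],[0,0,0]]]'
python3 - <<'E'
from h import *
import cv2
e=loc2w(41,20); print("pivot",e)
for n in("side","top"):
    im=eyes.capture(n)[:,:,::-1]; a=im[90:320,180:410] if n=="top" else im[60:305,180:425]
    cv2.imwrite(f"pics/{n}1.png",cv2.resize(a,(600,600),interpolation=cv2.INTER_CUBIC))
goto((.511,.095,.15))
E
```

```text
t: 1.85
ee_pos: [0.5187, 0.0787, 0.4062]
eef_rot: [-0.121, 0.993, -0.005, -0.002]
contact_force: [1.0, 1.4, -0.3]
opening: 0.0003
pivot [0.61142658 0.1049301 ]
t 1.95 tip [0.5156 0.0799 0.2337] q [ 0.16  0.03  0.12  1.67 -0.01 -0.09] F [-0.4  1.6  0.2]
tool x ang -166.1 z [-0.004 -0.009 -1.   ]
-> [0.511 0.095 0.15 ] total [0.0006 0.0327 0.1672] rows 3 each [0.0002 0.0109 0.0557]
```

View pics/side1.png

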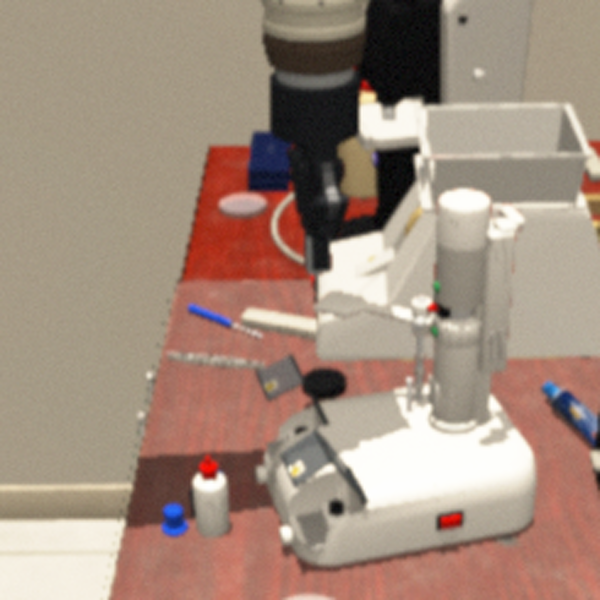

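View pics/top1.png

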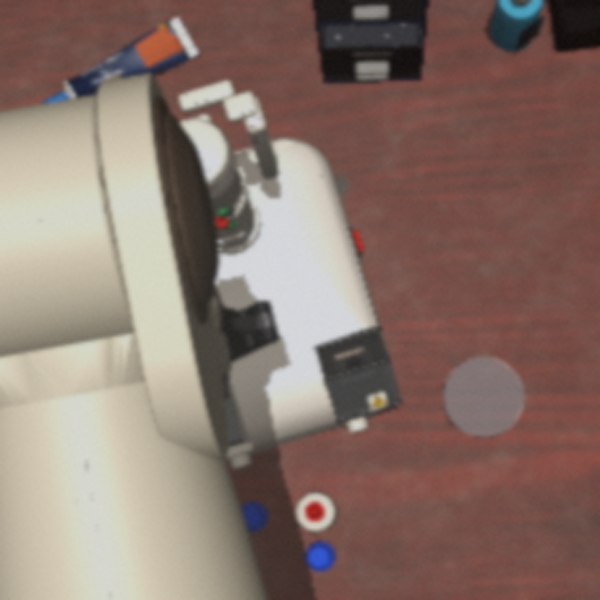

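```bash
python3 - <<'E'
from h import *
import cv2
im=eyes.capture("side")[:,:,::-1]; cv2.imwrite("pics/side2.png",im)
E
```

```text
(no output)
```

View pics/side2.png

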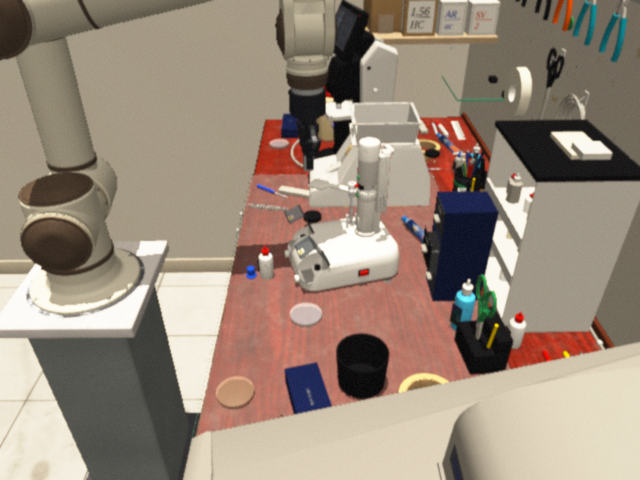

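```bash

python3 -m inch '[[[0,0.011,0.055],[0,0,0]],[[0,0.011,0.055],[0,0,0]],[[0,0.011,0.055],[0,0,0]],[[0,0,0],[0,0,0]]]'
python3 - <<'E'
from h import *
P=np.array([.612,.105])
pts=[]
for phi in (.8,.6,.4,.2,.1,.03):
    a=YAW+np.pi/2+phi; end=P+.085*np.array([np.cos(a),np.sin(a)]); f=end+.034*np.array([-np.sin(a),np.cos(a)])
    pts.append((f[0],f[1],.150)); 
goto(*pts)
E
```

```text
t: 2.33
ee_pos: [0.5085, 0.1022, 0.324]
eef_rot: [-0.121, 0.993, -0.004, -0.0]
contact_force: [-0.3, -0.1, -2.0]
opening: -0.0
t 2.3333 tip [0.5086 0.101  0.151 ] q [ 0.2  -0.   -0.07  1.5  -0.01 -0.04] F [-0.3 -0.1 -2. ]
tool x ang -166.1 z [ 0.    -0.007 -1.   ]
-> [0.5212 0.1167 0.15  ] total [-0.0321  0.0246  0.0019] rows 1 each [-0.0321  0.0246  0.0019]
-> [0.5253 0.1345 0.15  ] total [-0.0166  0.0326 -0.0002] rows 1 each [-0.0166  0.0326 -0.0002]
-> [0.5329 0.1512 0.15  ] total [-0.0227  0.0286 -0.0002] rows 1 each [-0.0227  0.0286 -0.0002]
-> [0.5437 0.1659 0.15  ] total [-0.028   0.0235 -0.0002] rows 1 each [-0.028   0.0235 -0.0002]
-> [0.5501 0.1725 0.15  ] total [-0.0156  0.0096 -0.0001] rows 1 each [-0.0156  0.0096 -0.0001]
-> [0.555  0.1766 0.15  ] total [-0.0115  0.0057 -0.0001] rows 1 each [-0.0115  0.0057 -0.0001]
```

```bash

python3 -m inch '[[[-0.011,0.008,0],[0,0,0]],[[-0.011,0.008,0],[0,0,0]],[[-0.011,0.008,0],[0,0,0]],[[-0.006,0.011,0],[0,0,0]],[[-0.006,0.011,0],[0,0,0]],[[-0.006,0.011,0],[0,0,0]],[[-0.007,0.009,0],[0,0,0]],[[-0.007,0.009,0],[0,0,0]],[[-0.007,0.009,0],[0,0,0]]]'
python3 - <<'E'
from h import *
import cv2
goto((.5437,.1659,.15),(.5501,.1725,.15),(.555,.1766,.15))
for n in("side","top"):
    im=eyes.capture(n)[:,:,::-1]; a=im[90:320,180:410] if n=="top" else im[125:305,225:415]
    cv2.imwrite(f"pics/{n}3.png",cv2.resize(a,(600,600),interpolation=cv2.INTER_CUBIC))
E
```

```text
t: 3.08
ee_pos: [0.5348, 0.159, 0.332]
eef_rot: [-0.121, 0.993, -0.003, 0.003]
contact_force: [-0.4, -1.3, -0.2]
opening: -0.0003
t 3.0833 tip [0.5362 0.1579 0.159 ] q [ 0.29  0.09  0.04  1.51 -0.01  0.05] F [-0.4 -1.3 -0.2]
tool x ang -166.1 z [ 0.008 -0.006 -1.   ]
-> [0.5437 0.1659 0.15  ] total [-0.0183  0.012   0.018 ] rows 1 each [-0.0183  0.012   0.018 ]
-> [0.5501 0.1725 0.15  ] total [-0.0156  0.0097  0.    ] rows 1 each [-0.0156  0.0097  0.    ]
-> [0.555  0.1766 0.15  ] total [-0.0115  0.0056  0.    ] rows 1 each [-0.0115  0.0056  0.    ]
```

View pics/side3.png

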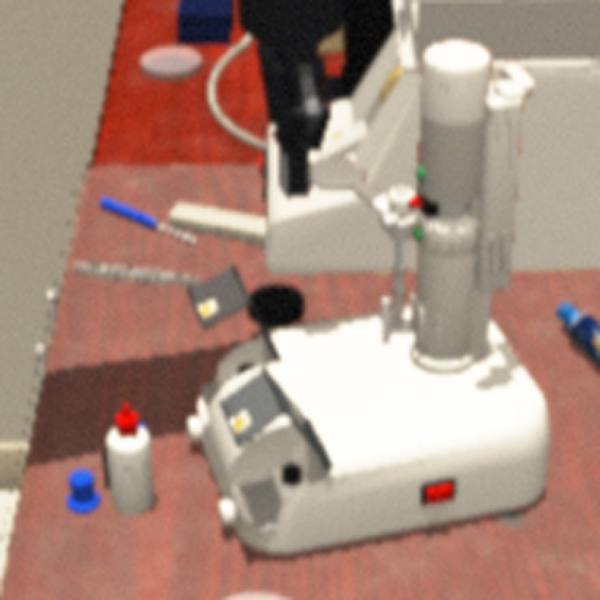

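View pics/top3.png

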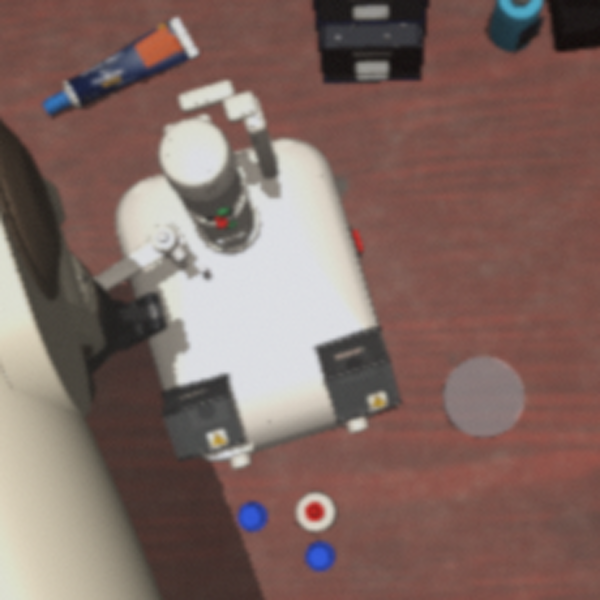

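```bash

python3 -m inch '[[[-0.004,0.003,0.016],[0,0,0]],[[-0.008,0.005,0.004],[0,0,0]],[[-0.008,0.005,0.002],[0,0,0]],[[-0.008,0.005,0.002],[0,0,0]],[[-0.008,0.005,0.002],[0,0,0]]]'
python3 - <<'E'
from h import *
import cv2
goto((.5501,.1725,.15),(.555,.1766,.15))
for n in("side","top"):
    im=eyes.capture(n)[:,:,::-1]; a=im[130:230,190:320] if n=="top" else im[125:250,275:365]
    cv2.imwrite(f"pics/{n}4.png",cv2.resize(a,(780,600) if n=="top" else (432,600),interpolation=cv2.INTER_CUBIC))
E
```

```text
t: 3.6
ee_pos: [0.5504, 0.1751, 0.3174]
eef_rot: [-0.121, 0.993, -0.003, 0.003]
contact_force: [-0.9, -2.1, 0.5]
opening: 0.0002
t 3.6 tip [0.5516 0.1742 0.1444] q [ 0.31  0.13  0.06  1.49 -0.01  0.07] F [-0.9 -2.1  0.5]
tool x ang -166.1 z [ 0.007 -0.006 -1.   ]
-> [0.5501 0.1725 0.15  ] total [ 0.0037 -0.0026 -0.0113] rows 1 each [ 0.0037 -0.0026 -0.0113]
-> [0.555  0.1766 0.15  ] total [-0.0115  0.0056  0.    ] rows 1 each [-0.0115  0.0056  0.    ]
```

View pics/top4.png

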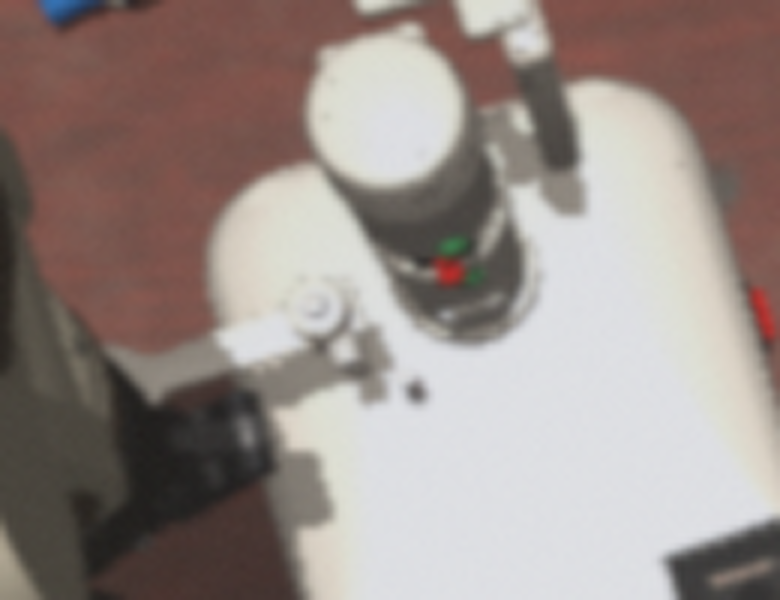

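The swing arm, running from (315,307) to (165,365), is about 0.1 rad from parked. I'll creep on until the force shows the stop.

```bash

python3 -m inch '[[[-0.008,0.003,-0.004],[0,0,0]],[[-0.008,0.002,0],[0,0,0]]]'
python3 -m inch '[[[-0.006,0.001,0],[0,0,0]],[[-0.006,0.001,0],[0,0,0]]]'
```

```text
t: 3.87
ee_pos: [0.5563, 0.1791, 0.3186]
eef_rot: [-0.121, 0.993, -0.004, -0.0]
contact_force: [-28.0, -13.0, 10.9]
opening: 0.0001
t: 4.03
ee_pos: [0.5581, 0.1798, 0.3189]
eef_rot: [-0.121, 0.993, -0.007, -0.008]
contact_force: [-18.5, -7.7, 7.1]
opening: -0.0003
```

The stop is reached, with about 30 N at the wrist. Backing off and rising.

```bash

python3 -m inch '[[[0.03,0,0],[0,0,0]],[[0.04,0,0],[0,0,0]],[[0.03,-0.03,-0.06],[0,0,0]],[[0,-0.05,-0.06],[0,0,0]],[[0,-0.06,-0.04],[0,0,0]],[[0,-0.06,0],[0,0,0]],[[0,0,0],[0,0,0]]]'
python3 - <<'E'
from h import *
import cv2
xy=loc2w(-32,36.5)
goto((*xy,.22),(*xy,.095))
for n in("side","top"):
    im=eyes.capture(n)[:,:,::-1]; a=im[130:230,190:320] if n=="top" else im[125:305,225:415]
    cv2.imwrite(f"pics/{n}5.png",cv2.resize(a,(780,600) if n=="top" else (600,600),interpolation=cv2.INTER_CUBIC))
E
```

```text
t: 4.62
ee_pos: [0.5333, 0.0697, 0.4042]
eef_rot: [-0.123, 0.992, -0.008, -0.009]
contact_force: [-0.6, 0.4, -0.1]
opening: -0.0001
t 4.6167 tip [0.5304 0.0668 0.2313] q [ 0.13  0.07  0.16  1.68 -0.01 -0.11] F [-0.6  0.4 -0.1]
tool x ang -165.9 z [-0.017 -0.017 -1.   ]
-> [0.5366 0.102  0.22  ] total [-0.0297  0.0655  0.0211] rows 1 each [-0.0297  0.0655  0.0211]
-> [0.5366 0.102  0.095 ] total [-0.0051  0.0032  0.2499] rows 4 each [-0.0013  0.0008  0.0625]
```

View pics/top5.png

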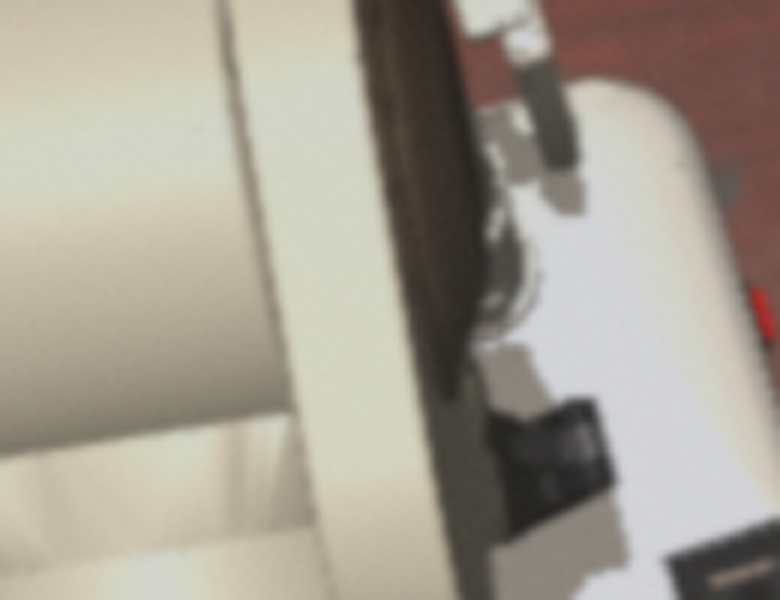

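View pics/side5.png

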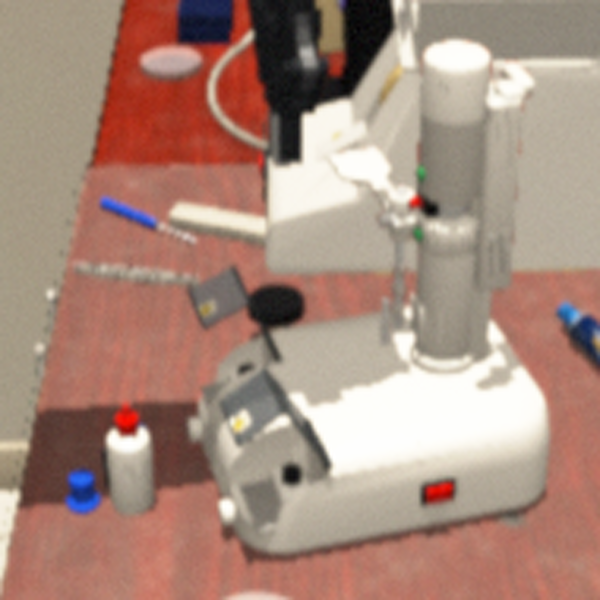

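```bash

python3 -m inch '[[[-0.013,0.033,0.01],[0,0,0]],[[-0.013,0.033,0.01],[0,0,0]],[[0,0,0.06],[0,0,0]],[[0,0,0.06],[0,0,0]],[[0,0,0.05],[0,0,0]],[[0,0,0],[0,0,0]]]'
python3 - <<'E'
from h import *
import cv2
xy=loc2w(-36,36.5)
goto((*xy,.095))
for n in("side","top"):
    im=eyes.capture(n)[:,:,::-1]; a=im[125:305,225:415]
    if n=="side": cv2.imwrite(f"pics/{n}6.png",cv2.resize(a,(600,600),interpolation=cv2.INTER_CUBIC))
E
```

```text
t: 5.22
ee_pos: [0.5354, 0.1125, 0.3045]
eef_rot: [-0.125, 0.992, -0.006, -0.008]
contact_force: [-1.4, 0.1, -0.9]
opening: 0.0003
t 5.2167 tip [0.5328 0.1101 0.1316] q [ 0.21  0.08 -0.03  1.48 -0.01 -0.04] F [-1.4  0.1 -0.9]
tool x ang -165.7 z [-0.015 -0.014 -1.   ]
-> [0.5328 0.1009 0.095 ] total [ 0.0031 -0.017   0.0734] rows 1 each [ 0.0031 -0.017   0.0734]
```

View pics/side6.png

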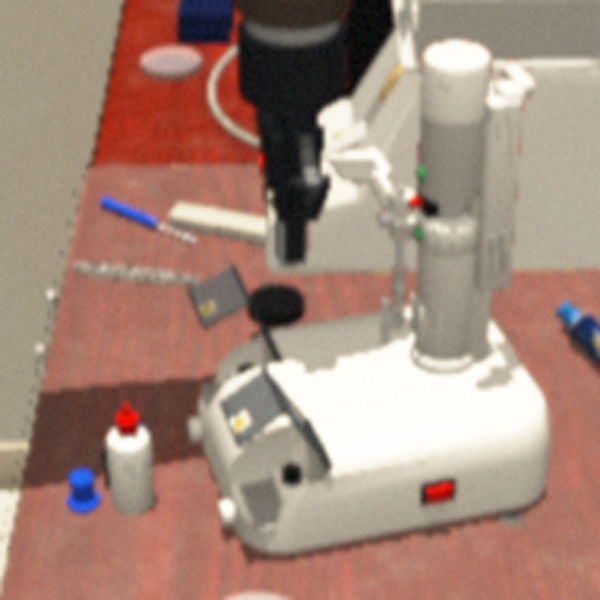

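```bash

python3 -m inch '[[[0.001,-0.008,0.024],[0,0,0]],[[0.001,-0.008,0.024],[0,0,0]],[[0,0,0],[0,0,0]]]'
cat >> h.py <<'E'
def arc(yl,ths,r=45,half=11,x0=-51):
    out=[]
    for th in ths:
        c=x0-r*np.cos(th)+np.sin(th)+half; z=70+r*np.sin(th)+np.cos(th)
        out.append((*loc2w(c,yl),z/1000))
    return out
E
python3 - <<'E'
from h import *
goto(*arc(36.5,[1.17,1.0,.8,.6,.4,.2,.1,0]))
E
```

```text
t: 5.57
ee_pos: [0.5379, 0.1045, 0.2883]
eef_rot: [-0.125, 0.992, -0.005, -0.003]
contact_force: [-0.1, 1.1, 0.2]
opening: -0.0001
t 5.5667 tip [0.5372 0.1025 0.1153] q [ 0.19  0.07 -0.06  1.44 -0.01 -0.06] F [-0.1  1.1  0.2]
tool x ang -165.6 z [-0.004 -0.012 -1.   ]
-> [0.5128 0.0956 0.1118] total [ 0.0506 -0.0011  0.0074] rows 1 each [ 0.0506 -0.0011  0.0074]
-> [0.5062 0.0938 0.1084] total [ 0.0136 -0.0001  0.0069] rows 1 each [ 0.0136 -0.0001  0.0069]
-> [0.4993 0.092  0.103 ] total [ 0.0142 -0.      0.011 ] rows 1 each [ 0.0142 -0.      0.011 ]
-> [0.4936 0.0904 0.0962] total [0.0118 0.     0.0136] rows 1 each [0.0118 0.     0.0136]
-> [0.4893 0.0893 0.0884] total [0.0089 0.0001 0.0156] rows 1 each [0.0089 0.0001 0.0156]
-> [0.4865 0.0885 0.0799] total [0.0056 0.0001 0.0171] rows 1 each [0.0056 0.0001 0.0171]
-> [0.4858 0.0883 0.0755] total [0.0015 0.0001 0.0089] rows 1 each [0.0015 0.0001 0.0089]
-> [0.4854 0.0883 0.071 ] total [0.0006 0.0001 0.009 ] rows 1 each [0.0006 0.0001 0.009 ]
```

```bash

python3 -m inch '[[[0.013,0,0.003],[0,0,0]],[[0.013,0,0.003],[0,0,0]],[[0.013,0,0.003],[0,0,0]],[[0.013,0,0.003],[0,0,0]],[[0.008,0,0.004],[0,0,0]]]'
python3 - <<'E'
from h import *
goto(*arc(36.5,[1.,.8,.6,.4,.2,0]))
import cv2
im=eyes.capture("side")[:,:,::-1]; a=im[185:305,255:375]
cv2.imwrite(f"pics/side7.png",cv2.resize(a,(600,600),interpolation=cv2.INTER_CUBIC))
E
```

```text
t: 5.98
ee_pos: [0.5071, 0.0956, 0.282]
eef_rot: [-0.124, 0.992, -0.005, -0.001]
contact_force: [0.8, -0.5, 0.3]
opening: 0.0001
t 5.9833 tip [0.5071 0.0938 0.109 ] q [ 0.19 -0.   -0.15  1.42 -0.01 -0.06] F [ 0.8 -0.5  0.3]
tool x ang -165.7 z [-0.    -0.011 -1.   ]
-> [0.5062 0.0938 0.1084] total [0.0016 0.0005 0.0013] rows 1 each [0.0016 0.0005 0.0013]
-> [0.4993 0.092  0.103 ] total [ 0.0143 -0.0001  0.0109] rows 1 each [ 0.0143 -0.0001  0.0109]
-> [0.4936 0.0904 0.0962] total [ 0.0118 -0.      0.0135] rows 1 each [ 0.0118 -0.      0.0135]
-> [0.4893 0.0893 0.0884] total [0.0089 0.0001 0.0156] rows 1 each [0.0089 0.0001 0.0156]
-> [0.4865 0.0885 0.0799] total [0.0056 0.0001 0.0171] rows 1 each [0.0056 0.0001 0.0171]
-> [0.4854 0.0883 0.071 ] total [0.0021 0.0002 0.0178] rows 1 each [0.0021 0.0002 0.0178]
```

View pics/side7.png

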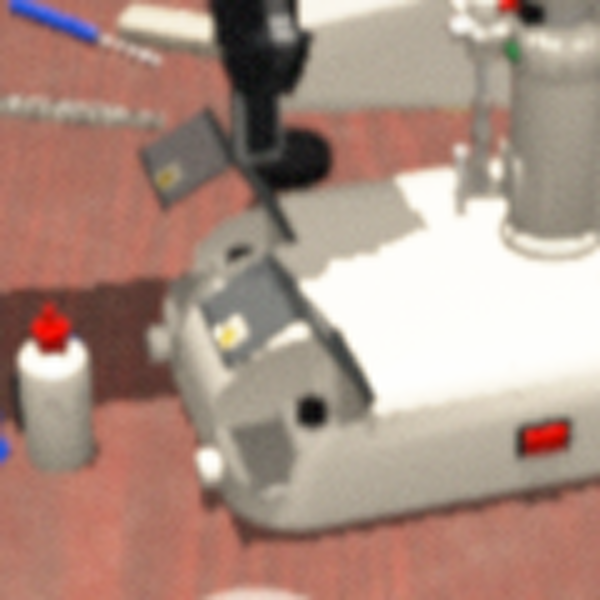

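The finger is right behind the left panel at (255,140). Following the arc down now.

```bash

python3 -m inch '[[[0.009,0,0.004],[0,0,0]],[[0.009,0,0.004],[0,0,0]],[[0.008,0,0.006],[0,0,0]],[[0.006,0,0.007],[0,0,0]],[[0.006,0,0.007],[0,0,0]],[[0.005,0,0.008],[0,0,0]]]'
python3 - <<'E'
from h import *
goto(*arc(36.5,[.6,.4,.2,0]))
import cv2
im=eyes.capture("side")[:,:,::-1]; a=im[185:305,255:375]
cv2.imwrite(f"pics/side8.png",cv2.resize(a,(600,600),interpolation=cv2.INTER_CUBIC))
E
```

```text
t: 6.53
ee_pos: [0.4843, 0.0897, 0.2639]
eef_rot: [-0.125, 0.992, -0.005, 0.001]
contact_force: [1.8, 1.2, 1.0]
opening: -0.0002
t 6.5333 tip [0.4849 0.088  0.0909] q [ 0.19 -0.06 -0.24  1.38 -0.01 -0.06] F [1.8 1.2 1. ]
tool x ang -165.7 z [ 0.003 -0.01  -1.   ]
-> [0.4936 0.0904 0.0962] total [-0.0181  0.0004 -0.0107] rows 1 each [-0.0181  0.0004 -0.0107]
-> [0.4893 0.0893 0.0884] total [0.009  0.0001 0.0156] rows 1 each [0.009  0.0001 0.0156]
-> [0.4865 0.0885 0.0799] total [0.0057 0.0001 0.017 ] rows 1 each [0.0057 0.0001 0.017 ]
-> [0.4854 0.0883 0.071 ] total [0.0022 0.0002 0.0178] rows 1 each [0.0022 0.0002 0.0178]
```

View pics/side8.png

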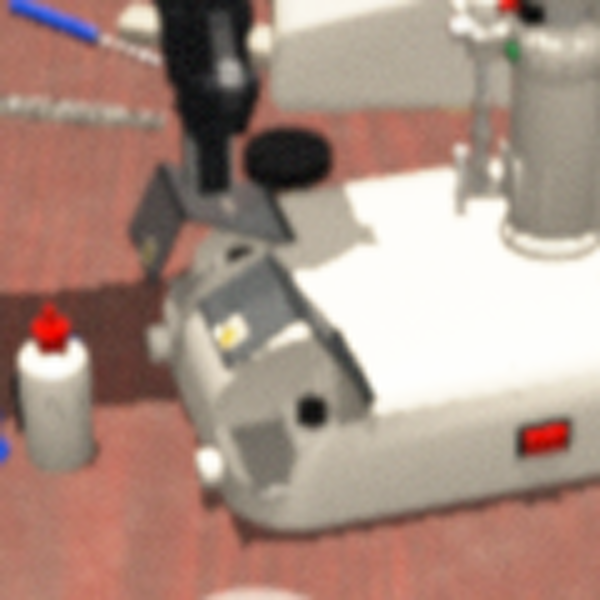

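```bash

python3 -m inch '[[[0.001,0,0.009],[0,0,0]],[[0.001,0,0.009],[0,0,0]],[[0,0,0.009],[0,0,0]],[[0,0,0.007],[0,0,0]]]'
python3 -m inch '[[[0,0,0.006],[0,0,0]]]'
python3 -c "
from h import *
goto((.4854,.0883,.071))"
```

```text
t: 6.92
ee_pos: [0.4821, 0.089, 0.2442]
eef_rot: [-0.125, 0.992, -0.005, -0.001]
contact_force: [-0.4, -0.6, 2.9]
opening: 0.0002
t: 7.0
ee_pos: [0.482, 0.0889, 0.2431]
eef_rot: [-0.125, 0.992, -0.005, -0.0]
contact_force: [-17.5, -1.9, 51.5]
opening: 0.0003
t 7.0 tip [0.4822 0.0871 0.0702] q [ 0.18 -0.06 -0.28  1.35 -0.01 -0.06] F [-17.5  -1.9  51.5]
tool x ang -165.7 z [ 0.001 -0.01  -1.   ]
-> [0.4854 0.0883 0.071 ] total [-0.0067  0.0007 -0.0017] rows 1 each [-0.0067  0.0007 -0.0017]
```

Shut, but the contact built up fast, to about 54 N. I'll lift straight off at once and come in more slowly on the right cover.

```bash

python3 -m inch '[[[0,0,-0.03],[0,0,0]],[[0,0,-0.06],[0,0,0]],[[0,0,-0.08],[0,0,0]],[[0,0,-0.08],[0,0,0]],[[-0.03,0,-0.03],[0,0,0]],[[0,0,0],[0,0,0]]]'
python3 - <<'E'
from h import *
import cv2
goto((*loc2w(-36,-86),.21),(*loc2w(-36,-86),.105))
for n in("side","top"):
    im=eyes.capture(n)[:,:,::-1]; a=im[185:305,255:375] if n=="side" else im[180:280,220:350]
    cv2.imwrite(f"pics/{n}9.png",cv2.resize(a,(600,600) if n=="side" else (780,600),interpolation=cv2.INTER_CUBIC))
E
```

```text
t: 7.5
ee_pos: [0.496, 0.0941, 0.3861]
eef_rot: [-0.125, 0.992, -0.005, -0.002]
contact_force: [2.0, 1.1, 0.1]
opening: -0.0
t 7.5 tip [0.4955 0.0922 0.2131] q [ 0.19 -0.02  0.03  1.63 -0.01 -0.06] F [2.  1.1 0.1]
tool x ang -165.7 z [-0.003 -0.011 -1.   ]
-> [ 0.5645 -0.0174  0.21  ] total [-0.0796 -0.2464  0.0082] rows 4 each [-0.0199 -0.0616  0.0021]
-> [ 0.5645 -0.0174  0.105 ] total [-0.0012  0.0021  0.21  ] rows 3 each [-0.0004  0.0007  0.07  ]
```

View pics/side9.png

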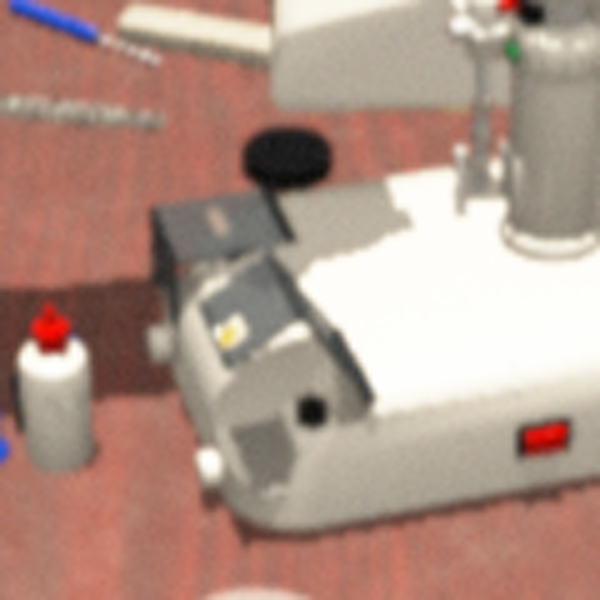

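```bash

python3 -m inch '[[[-0.018,-0.062,0.001],[0,0,0]],[[-0.018,-0.062,0.001],[0,0,0]],[[-0.018,-0.062,0.001],[0,0,0]],[[-0.018,-0.062,0.001],[0,0,0]],[[0,0,0],[0,0,0]]]'
python3 - <<'E'
from h import *
import cv2
goto((*loc2w(-42,-86),.21),(*loc2w(-42,-86),.11))
for n in("side","top"):
    im=eyes.capture(n)[:,:,::-1]; a=im[125:305,225:415] if n=="side" else im[90:320,180:410]
    cv2.imwrite(f"pics/{n}10.png",cv2.resize(a,(600,600),interpolation=cv2.INTER_CUBIC))
E
```

```text
t: 8.02
ee_pos: [0.56, -0.0203, 0.3725]
eef_rot: [-0.128, 0.992, -0.005, -0.01]
contact_force: [0.6, 0.2, -0.6]
opening: -0.0001
t 8.0167 tip [ 0.5568 -0.0224  0.1995] q [-0.03  0.11  0.14  1.62 -0.01 -0.29] F [ 0.6  0.2 -0.6]
tool x ang -165.4 z [-0.019 -0.012 -1.   ]
-> [ 0.5587 -0.0189  0.21  ] total [-0.005   0.0056 -0.0211] rows 1 each [-0.005   0.0056 -0.0211]
-> [ 0.5587 -0.0189  0.11  ] total [-0.0042  0.0014  0.2   ] rows 3 each [-0.0014  0.0005  0.0667]
```

View pics/side10.png

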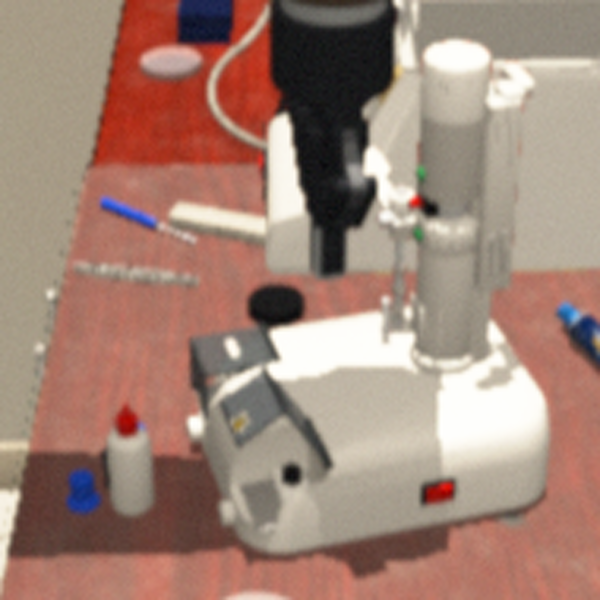

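View pics/top10.png

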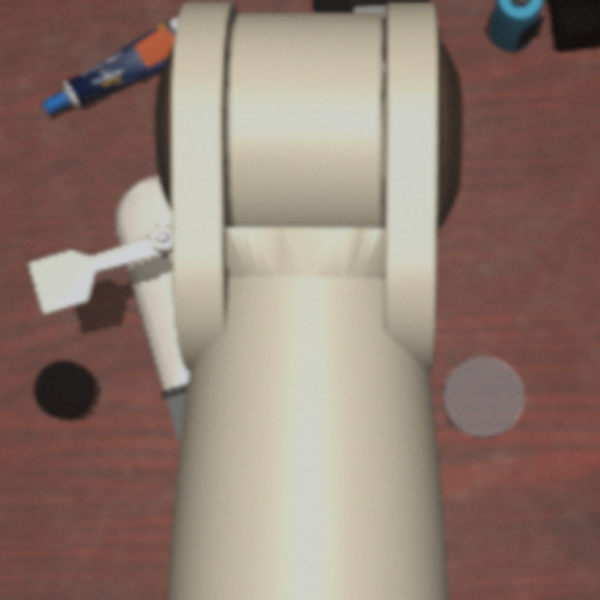

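```bash
python3 - <<'E'
from h import *
c=lambda x,y:(180+x*230/600,90+y*230/600)
pv=onz("top",c(162,237),.19)
# edges of neck/paddle corners
pts={k:onz("top",c(*p),.17) for k,p in dict(fl=(44,314),fr=(83,300),bl=(29,263),br=(85,249),neck=(95,262)).items()}
for k,v in pts.items(): print(k,v)
pd=(pts['fl']+pts['bl'])/2; print("pivot",pv)
P=loc2w(41,20)
for piv in (pv[:2],P):
    d=pd[:2]-piv; print(np.hypot(*d),"ang",np.degrees(np.arctan2(d[1],d[0])),"phi",np.arctan2(d[1],d[0])-np.pi/2-YAW)
d=pts['bl']-pts['fl']; print("tip edge", np.degrees(np.arctan2(d[1],d[0])))
E
```

```text
fl [0.56165966 0.19579719 0.17      ]
fr [0.57114472 0.16765952 0.17      ]
bl [0.5991206  0.20643318 0.17      ]
br [0.60836743 0.16593789 0.17      ]
neck [0.59866872 0.15879011 0.17      ]
pivot [0.61177378 0.107287   0.19      ]
0.09893766289285222 ang 108.49405867684928 phi 0.060982828168896386
0.10106845126399058 ang 107.88355116582073 phi 0.05032746199329291
tip edge 15.850428490741987
```

The arm is parked: φ measures between 0.02 and 0.06 rad. Now lower the finger behind the right cover.

```bash

python3 -m inch '[[[-0.005,0.003,0.05],[0,0,0]],[[-0.005,0.003,0.05],[0,0,0]],[[0,0,0.05],[0,0,0]],[[0,0,0.02],[0,0,0]],[[0,0,0],[0,0,0]]]'
python3 - <<'E'
from h import *
import cv2
goto(*arc(-86,[1.03,.9,.75,.6,.45,.3,.15,0]))
im=eyes.capture("side")[:,:,::-1]; a=im[185:305,255:375]
cv2.imwrite(f"pics/side11.png",cv2.resize(a,(600,600),interpolation=cv2.INTER_CUBIC))
E
```

```text
t: 8.53
ee_pos: [0.5573, -0.0111, 0.2818]
eef_rot: [-0.129, 0.992, -0.003, -0.012]
contact_force: [-0.9, -0.2, -0.1]
opening: -0.0003
t 8.5333 tip [ 0.5532 -0.0128  0.1088] q [-0.02  0.11 -0.04  1.45 -0.01 -0.28] F [-0.9 -0.2 -0.1]
tool x ang -165.2 z [-0.024 -0.01  -1.   ]
-> [ 0.5391 -0.0242  0.1091] total [ 0.0332 -0.0148  0.0003] rows 1 each [ 0.0332 -0.0148  0.0003]
-> [ 0.5344 -0.0255  0.1059] total [ 0.0096 -0.      0.0067] rows 1 each [ 0.0096 -0.      0.0067]
-> [ 0.5295 -0.0268  0.1014] total [ 0.0099 -0.      0.0092] rows 1 each [ 0.0099 -0.      0.0092]
-> [ 0.5253 -0.0279  0.0962] total [0.0084 0.     0.0106] rows 1 each [0.0084 0.     0.0106]
-> [ 0.5219 -0.0288  0.0905] total [0.0067 0.     0.0117] rows 1 each [0.0067 0.     0.0117]
-> [ 0.5194 -0.0295  0.0843] total [0.0049 0.     0.0126] rows 1 each [0.0049 0.     0.0126]
-> [ 0.5178 -0.0299  0.0777] total [0.003  0.     0.0132] rows 1 each [0.003  0.     0.0132]
-> [ 0.5172 -0.0301  0.071 ] total [0.001  0.     0.0135] rows 1 each [0.001  0.     0.0135]
```

View pics/side11.png

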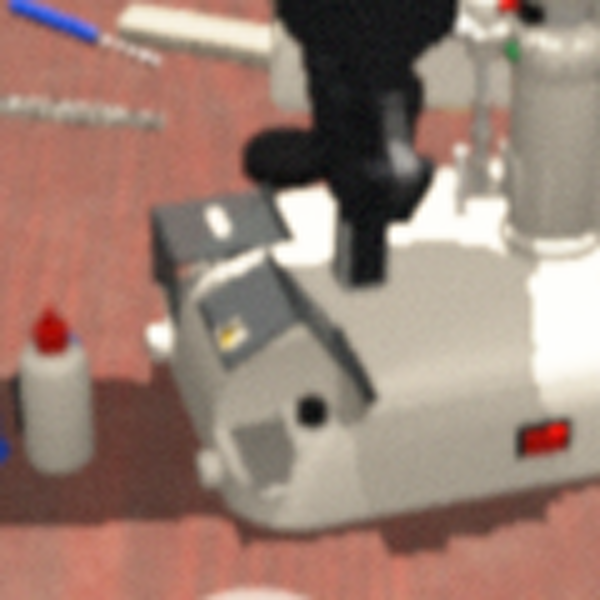

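```bash

python3 -m inch '[[[0,-0.008,0],[0,0,0]],[[0.006,-0.007,0],[0,0,0]],[[0.009,0,0.001],[0,0,0]],[[0.009,0,0.002],[0,0,0]],[[0.009,0,0.002],[0,0,0]],[[0.009,0,0.003],[0,0,0]],[[0.008,0,0.004],[0,0,0]],[[0.008,0,0.004],[0,0,0]]]'
python3 - <<'E'
from h import *
import cv2
goto(*arc(-86,[.75,.6,.45,.3,.15,0]))
im=eyes.capture("side")[:,:,::-1]; a=im[185:305,255:375]
cv2.imwrite(f"pics/side12.png",cv2.resize(a,(600,600),interpolation=cv2.INTER_CUBIC))
E
```

```text
t: 9.25
ee_pos: [0.5298, -0.0267, 0.2819]
eef_rot: [-0.129, 0.992, -0.004, -0.007]
contact_force: [1.9, 0.4, 0.5]
opening: -0.0001
t 9.25 tip [ 0.5275 -0.0284  0.1089] q [-0.05  0.04 -0.11  1.43 -0.01 -0.31] F [1.9 0.4 0.5]
tool x ang -165.1 z [-0.013 -0.01  -1.   ]
-> [ 0.5295 -0.0268  0.1014] total [-0.0049  0.0022  0.0149] rows 1 each [-0.0049  0.0022  0.0149]
-> [ 0.5253 -0.0279  0.0962] total [0.0085 0.     0.0105] rows 1 each [0.0085 0.     0.0105]
-> [ 0.5219 -0.0288  0.0905] total [0.0068 0.0001 0.0116] rows 1 each [0.0068 0.0001 0.0116]
-> [ 0.5194 -0.0295  0.0843] total [0.005  0.0001 0.0125] rows 1 each [0.005  0.0001 0.0125]
-> [ 0.5178 -0.0299  0.0777] total [0.0031 0.0001 0.0131] rows 1 each [0.0031 0.0001 0.0131]
-> [ 0.5172 -0.0301  0.071 ] total [0.0011 0.0001 0.0134] rows 1 each [0.0011 0.0001 0.0134]
```

View pics/side12.png

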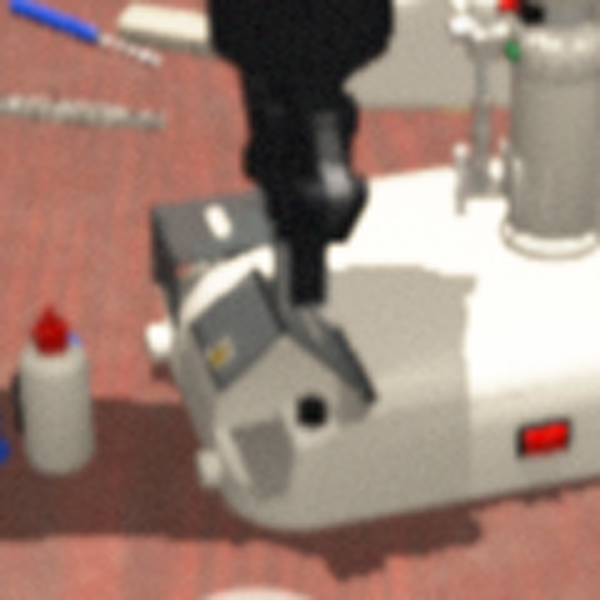

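The right cover is moving: its lip, now at about (235,335), has tilted further. I'll keep forward with the descent.

```bash

python3 -m inch '[[[0.003,0,0.007],[0,0,0]],[[0.004,0,0.008],[0,0,0]],[[0.004,0,0.009],[0,0,0]],[[0.004,0,0.009],[0,0,0]],[[0.003,0,0.009],[0,0,0]]]'
python3 - <<'E'
from h import *
import cv2
goto(*arc(-86,[.3,.15,0]))
im=eyes.capture("side")[:,:,::-1]; a=im[185:305,255:375]
cv2.imwrite(f"pics/side13.png",cv2.resize(a,(600,600),interpolation=cv2.INTER_CUBIC))
E
```

```text
t: 9.72
ee_pos: [0.5193, -0.0296, 0.2598]
eef_rot: [-0.129, 0.992, -0.004, -0.007]
contact_force: [-0.5, -0.5, 1.4]
opening: -0.0001
t 9.7167 tip [ 0.517  -0.0314  0.0868] q [-0.05  0.02 -0.18  1.39 -0.01 -0.31] F [-0.5 -0.5  1.4]
tool x ang -165.1 z [-0.013 -0.01  -1.   ]
-> [ 0.5194 -0.0295  0.0843] total [-0.0056  0.0025  0.0049] rows 1 each [-0.0056  0.0025  0.0049]
-> [ 0.5178 -0.0299  0.0777] total [0.0031 0.0001 0.0131] rows 1 each [0.0031 0.0001 0.0131]
-> [ 0.5172 -0.0301  0.071 ] total [0.0011 0.0001 0.0134] rows 1 each [0.0011 0.0001 0.0134]
```

View pics/side13.png

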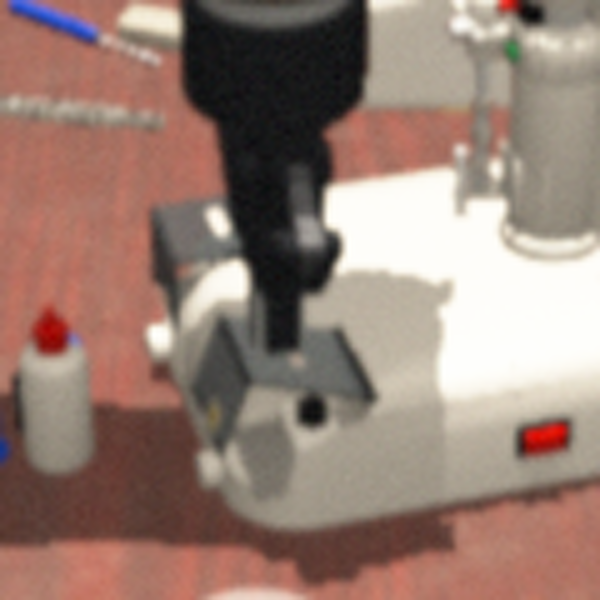

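```bash

python3 -m inch '[[[0.002,0,0.008],[0,0,0]],[[0.001,0,0.007],[0,0,0]],[[0,0,0.005],[0,0,0]],[[0,0,0.002],[0,0,0]],[[0,0,0],[0,0,0]]]'
python3 -c "
from h import *
goto()"
```

```text
t: 10.18
ee_pos: [0.5168, -0.0302, 0.2452]
eef_rot: [-0.129, 0.992, -0.004, -0.009]
contact_force: [0.9, -0.4, 0.9]
opening: -0.0002
t 10.1833 tip [ 0.514  -0.032   0.0723] q [-0.06  0.02 -0.2   1.36 -0.01 -0.32] F [ 0.9 -0.4  0.9]
tool x ang -165.1 z [-0.016 -0.01  -1.   ]
```

```bash

python3 -m inch '[[[0,0,0.001],[0,0,0]]]'
python3 -m inch '[[[0,0,0.001],[0,0,0]]]'
python3 -c "
from h import *
goto()"
```

```text
t: 10.27
ee_pos: [0.5169, -0.0302, 0.2446]
eef_rot: [-0.129, 0.992, -0.004, -0.009]
contact_force: [0.8, -0.3, 1.6]
opening: 0.0001
t: 10.35
ee_pos: [0.5169, -0.0302, 0.2442]
eef_rot: [-0.129, 0.992, -0.004, -0.009]
contact_force: [-2.1, 0.0, 6.1]
opening: -0.0
t 10.35 tip [ 0.514  -0.032   0.0712] q [-0.06  0.02 -0.2   1.36 -0.01 -0.32] F [-2.1  0.   6.1]
tool x ang -165.1 z [-0.017 -0.01  -1.   ]
```

```bash

python3 -m inch '[[[0,0,0.001],[0,0,0]]]'
python3 -m inch '[[[0,0,-0.02],[0,0,0]],[[0,0,-0.06],[0,0,0]],[[0,0,-0.08],[0,0,0]],[[0,0,-0.08],[0,0,0]],[[0,0,-0.06],[0,0,0]],[[0.03,0.07,-0.01],[0,0,0]],[[0.03,0.07,0],[0,0,0]],[[0.03,0.07,0],[0,0,0]],[[0.03,0.07,0],[0,0,0]],[[0.03,0.07,0],[0,0,0]]]'
python3 -m inch '[[[0.03,0.07,0],[0,0,0]],[[0.03,0.07,0],[0,0,0]],[[0.03,0.07,0],[0,0,0]],[[0.03,0.07,0],[0,0,0]],[[0.03,0.07,0],[0,0,0]],[[0.03,0.07,0],[0,0,0]],[[0.01,0.07,0],[0,0,0]],[[0,0.05,0],[0,0,0]],[[0,0,0],[0,0,0]]]'
python3 - <<'E'
from h import *
import cv2
goto()
for n in("side","top"):
    im=eyes.capture(n)[:,:,::-1].copy(); cv2.imwrite(f"pics/{n}14f.png",im)
    a=im[125:305,225:415] if n=="side" else im[110:320,180:390]
    cv2.imwrite(f"pics/{n}14.png",cv2.resize(a,(600,600),interpolation=cv2.INTER_CUBIC))
E
```

```text
t: 10.43
ee_pos: [0.5169, -0.0302, 0.2442]
eef_rot: [-0.129, 0.992, -0.004, -0.009]
contact_force: [-3.9, -0.9, 7.6]
opening: -0.0001
t: 11.27
ee_pos: [0.4006, 0.122, 0.4121]
eef_rot: [-0.125, 0.992, -0.003, -0.007]
contact_force: [1.2, 0.5, 0.0]
opening: 0.0
t: 12.02
ee_pos: [0.2256, 0.3713, 0.4215]
eef_rot: [-0.126, 0.992, 0.002, -0.002]
contact_force: [0.4, 0.4, 0.2]
opening: 0.0003
t 12.0167 tip [0.2248 0.3718 0.2485] q [ 1.02 -0.18 -0.05  1.7   0.01  0.77] F [0.4 0.4 0.2]
tool x ang -165.5 z [-0.005  0.003 -1.   ]
```

View pics/side14.png

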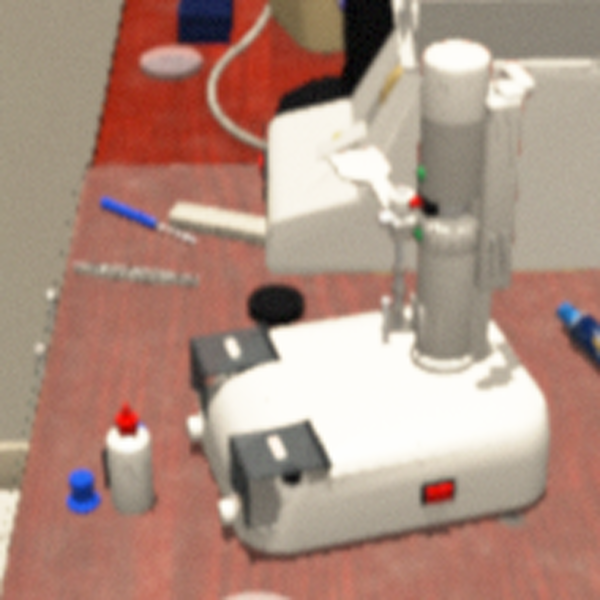

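View pics/top14.png

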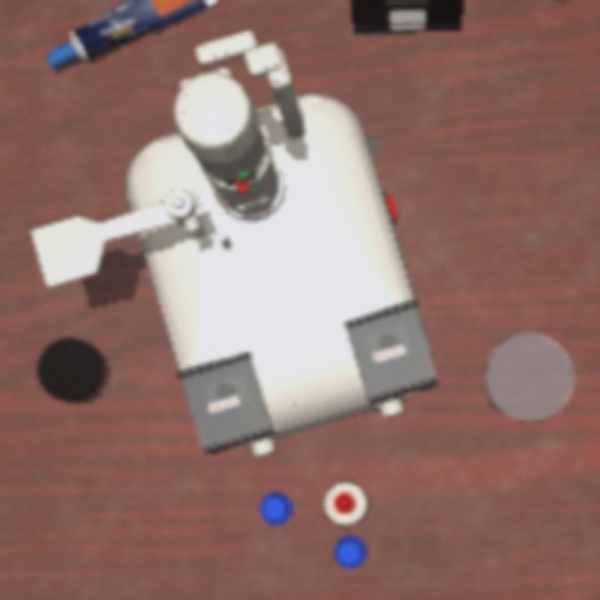

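Both covers look shut and the bystanders are in place. I'll check the front-edge heights and the arm angle with numbers.

```bash
python3 - <<'E'
from h import *
import cv2
s2=lambda x,y:(225+x*190/600,125+y*.3)
for n,a,b in [("L fl",(205,450),(191,341)),("L fr",(272,432),(205,376)),("R fl",(370,402),(231,440)),("R fr",(437,382),(247,473))]:
    X,e=tri(zt(*a),s2(*b)); print(n,X.round(4),"err",round(e,4))
pv=onz("top",zt(180,203),.19)
A,B=onz("top",zt(32,235),.17),onz("top",zt(48,286),.17); pd=(A+B)/2
for p in (pv[:2],loc2w(41,20)): print("phi",np.arctan2(*(pd[:2]-p)[::-1])-np.pi/2-YAW)
i0=cv2.imread("pics/top0.png").astype(int);i1=cv2.imread("pics/top14f.png").astype(int)
d=np.abs(i0-i1).max(2)
for n,(x,y) in dict(jar=(205,239),lc=(366,241),lt=(461,296),bot=(301,286),b1=(277,288),b2=(303,303)).items(): print(n,"max diff",d[y-20:y+20,x-20:x+20].mean().round(1))
E
```

```text
L fl [0.4557 0.1072 0.0689] err 0.0009
L fr [0.4678 0.059  0.071 ] err 0.0002
R fl [ 0.4883 -0.0113  0.0671] err 0.0011
R fr [ 0.5007 -0.0597  0.0763] err 0.0011
phi 0.06235719560614589
phi 0.06082451629184299
jar max diff 10.7
lc max diff 1.5
lt max diff 1.5
bot max diff 1.5
b1 max diff 1.6
b2 max diff 1.5
```

```bash
python3 -c "
from workcell import ctrl
print(ctrl.finish_job())"
```

```text
the job is handed in; nothing more can be done
None
```

The blocker is closed up and the job is handed in, at about 12 s of the 61 s allowed. With the shut fingers I pushed the swing arm back onto its stop. I then pushed each cover over from behind its panel and followed it down until it met resistance.

**Swing arm:** it measured about 0.06 rad from parked (limit 0.12). The wrist force rose to about 30 N as it met the stop.

**Covers:** both look level in the pictures. Their front edges triangulated at about 70 mm (left) and 72 mm (right), against 71 mm when shut. The right cover's two corners disagreed, at 67 and 76 mm, and I put that down to pixel error.

**Loose things:** the bottle, both blocks and both lenses are unchanged in the top view. The picture changed slightly around the jar, which I take to be the paddle's shadow, because the jar appears in the same place. The robot finished well clear of everything.

**One weak point:** closing the left cover, the wrist force reached about 54 N on the last step, close to the 60 N limit and less gentle than intended. I lifted off at once, but readings came only at the end of each move, so I can't rule out a higher peak in between. The right cover went down in finer steps and peaked at about 9 N.

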